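# Slide the corner tile home on a mosaic panel

## Task

On the framed mosaic panel, use the fingertips to push the loose square tile flat against the far rail of its frame (the side away from the robot), then slide it along that rail into the empty corner until it sits snug against both the rail and the end of the frame, and take your hand away. Do not pick the tile up or let it ride over the glued tiles, and leave the half tile, the glass nugget, the eraser and the other things on the table where they are.

Things in the scene. Friction and masses are not known exactly. Their poses are not given: they have to be found in the camera images.
- panel: Fixed mosaic panel: plywood base 298 x 346 x 9 mm in a frame of wooden rails 15 mm wide, 16 mm high above the base. Origin: centre of its underside, on the table; +x points to the far rail, y runs along it. Inside the frame: far rail's inner face at x = +134 mm, end rails' at y = +158 and -158 mm. One far corner is filled by a glued tile, the other is empty. Place and yaw vary.
- pocket (a point): Centre of the empty far corner (left or right end, varies), on the base's top face, 9 mm above the table, in a thin pencilled square; at panel x = +109 mm, y = +133 or -133 mm; axes as the panel's. The centre of the tile's underside lies here when the tile touches far rail and end rail. A glued tile bounds the place on its third side, so the tile gets in only along the far rail.
- glued_left (a point): Centre, on the base's top face, of the farthest of the four blue tiles (50 x 50 x 10 mm) glued in a column along the left (+y) end rail; at panel x = +55 mm, y = +132.5 mm. Its far side (panel x = +80 mm) leaves a lane 54 mm wide along the far rail: 4 mm play for the loose tile. The column runs from here to the near rail.
- glued_right (a point): The same for the column of four glued tiles along the right (-y) end rail: at panel x = +55 mm, y = -132.5 mm.
- tile: The loose blue glazed square tile, 50 x 50 x 10 mm, about 55 g, lying flat on the base in the middle of the panel, turned by some angle. Origin: centre of its underside; its x and y axes are parallel to its sides, z up. It slides freely on the base when pushed.
- half_tile: Loose blue half tile, 25 x 50 x 10 mm, lying on the near part of the panel; leave it. Origin: centre of its underside, long side along its y axis.
- nugget: Loose green glass nugget, 29 mm across and 10 mm high, lying on the near part of the panel; leave it. Origin: centre of its underside.
- eraser: White eraser, 24 x 42 x 13 mm, lying on the near part of the panel; leave it. Origin: centre of its underside, long side along its y axis.
- paint_bottle: Black paint bottle, 62 mm across and 165 mm high, standing on the table to the left of the panel; leave it. Origin: centre of its underside.
- glue_bottle: White glue bottle, 50 mm across and 140 mm high, standing on the table to the left; leave it. Origin: centre of its underside.
- tumbler: Glass tumbler, 72 mm across and 95 mm high, standing to the right; leave it. Origin: centre of its underside.
- pot: White pot, 82 mm across and 75 mm high, standing to the right; leave it. Origin: centre of its underside.
- brush: Paint brush, 170 mm long, lying on the table to the right; leave it. Origin: under its middle, bristles to its +x.
Not all that is in view belongs to the job. What is shaped like the tile but black or brown is not meant.

How it is judged:
On the way, in this order (a step that is already met when the one before it is completed fails the run):
1. the tile lies flat along the far rail (within 3 mm), still well short of the corner (x of tile in the frame of pocket between -0.003 and 0.003 m and (angle between the x axis of tile and the x axis of pocket, either way round below 0.07 rad or angle between the x axis of tile and the y axis of pocket, either way round below 0.07 rad) and (y of tile in the frame of pocket above 0.05 m or y of tile in the frame of pocket below -0.05 m) and z of tile in the frame of pocket below 0.004 m), for 0.1 s.
2. the tile goes into the mouth of the corner along the rail (x of tile in the frame of pocket between -0.005 and 0.005 m and (angle between the x axis of tile and the x axis of pocket, either way round below 0.15 rad or angle between the x axis of tile and the y axis of pocket, either way round below 0.15 rad) and y of tile in the frame of pocket between -0.045 and 0.045 m and z of tile in the frame of pocket below 0.004 m).
At the end, for the whole second after the job is handed in: The loose tile lies flat on the base in the empty corner, at rest, touching or within 3 mm of both the far rail and the end rail and square to them within 0.06 rad (x of tile in the frame of pocket between -0.003 and 0.003 m and y of tile in the frame of pocket between -0.003 and 0.003 m and (angle between the x axis of tile and the x axis of pocket, either way round below 0.06 rad or angle between the x axis of tile and the y axis of pocket, either way round below 0.06 rad) and z of tile in the frame of pocket between -0.003 and 0.003 m and linear speed of tile below 0.01 m/s).
It fails at once if the tile is lifted, carried or rides up on the glued tiles (more than 6 mm off the base) (z of tile in the frame of pocket above 0.006 m).
It fails at once if the half tile, the glass nugget or the eraser is moved by more than 12 mm (distance of any of half_tile, nugget, eraser from where it was at the start of the episode above 0.012 m).
It fails at once if a bottle, the tumbler, the pot or the brush on the table is moved by more than 30 mm (distance of any of paint_bottle, glue_bottle, tumbler, pot, brush from where it was at the start of the episode above 0.03 m).
It also fails if it takes over 51 s, if anything falls off the work surface, if the arm or the gripper's body presses on something with over 40 N, if the wrist force passes 120 N, or if a joint passes its speed limit or range.

## Robot

A 6-joint arm with a two-finger parallel gripper is mounted at the origin on the work surface. World frame = base frame: x ahead of the robot, y to its left, z up, the work surface at z = 0. Lengths are in m, angles in rad, forces in N, time in s.
With the tool pointing down it reaches from about 0.35 to 0.775 m from the base axis. Payload 7.3 kg.
Tool frame: the origin (TCP) lies on the centre line of the jaws, within the pads' length; the fingertips stand 17 mm ahead of it and the grasp point (between the pads) lies 2 mm behind it (robot.tip_extent is the distance from the TCP to the fingertips, in m); z points along the fingers, y is the line along which they close (so a half turn about z gives the same grasp; the last joint's range is limited). The gripper opens to 92 mm and grips with 3 to 60 N. Pads are 19 mm wide; open, the fingers measure 130 mm over their backs; the gripper's body (75 mm by 190 mm) begins 47 mm behind the grasp point.
Start: joints at [-1.253, 0.342, 1.524, -0, 1.275, -0.146], TCP at [0.235, -0.47, 0.244] pointing down, gripper open.
Joint ranges: [-2.53, 2.53], [-0.77, 2.02], [0.04, 2.7], [-1, 4.14], [0.28, 2.66], [-3.11, 3.11]. Speed limits (rad/s): [2.57, 2.57, 3.14, 3.14, 3.14, 3.14].

## Interface

Orientations are given as [roll, pitch, yaw] about the fixed x, y, z axes, in that order (R = Rz(yaw) Ry(pitch) Rx(roll)).
In Python, from cell import robot gives the robot as it stands.
- The arm moves only by the tool step_arm, never from a script. Its argument "motion" is a list of rows, each a list of 2 entries, a list of its own where there are three numbers: the shift along the tool's x, y, z in units of 60 mm (1.0 is 60 mm), then the turn about the tool's z in rad. In form: [[[x, y, z], spin], ...]. A call has 1 to 10 rows; each row is the pose to reach, as a shift and turn from the pose commanded when the call began, along the tool's axes at that moment; what a row does not reach only later rows make up. A row lasts 1/8 s, in which the tool goes at most 62.5 mm and 10.7 degrees, less where a joint would pass 70% of its speed; a pose out of reach is approached as far as the arm can. A call with a gripper value outside its range is refused whole. "hand" is the closure in counts, from 0 (fully open) to 255 (shut), set as the call begins (left out, the last holds). The fingers move at their own pace and stop on an object; "squeeze" is the grip in N (left out, the last holds). Time passes only in rows, so rows that repeat a pose let the fingers close. It gives the time, the measured TCP pose, the force, the opening and the grip force at its end, in the units of the state.
- robot.observe(): the state, without advancing time (a new reading comes with each control period).
- robot.read_camera(name): name is "side" or "top"; returns a dict with "pixels" (480x640x3 uint8, red, green, blue), "intrinsics" (3x3 intrinsics, pixels), "xyz" and "rotation" of the camera in the world. Camera axes: x right, y up, looking along -z (the intrinsics and any distortion apply to the point x, -y, -z); pixel columns grow to the right and rows downward; lengths in m; the calibration is good to about 2 mm. A picture is of the moment at which its call begins. There is no depth.
- robot.hand_in(): hands the job in; it is judged then, once.
The state is a dict: "time": time; "qpos": joint angles; "qvel": joint speeds; "joint_efforts": joint torques, N m; "tool_pos": TCP position; "tool_rot": TCP orientation; "contact_force": force on the tool from outside, world axes, zero at the start; "torque": the same for the moment, N m; "opening": finger opening in m; "grip_force": force on a finger pad.
Only numpy, scipy, OpenCV 4.12 (cv2) and the standard library are available. Lean on these libraries where they do the work, as an engineer would, in place of code of your own. Each camera call takes 0.05 s, during which the arm holds its last target. There are 200 camera calls.

## Working session

There is one attempt and no reset: what is moved stays moved. The work goes in short steps, Python scripts to look and compute and a tool call to move; the robot and the scene stay as the last step left them, time stands still between calls to the robot, and variables do not carry over. Pictures are saved under pics/ and viewed, at most 10 in all, crops included, and the job is handed in when it is done.

Besides the shell and the picture viewer there is one more tool, called after "Request:" as name(argument=value, ...), one argument or row to a line, values as JSON. step_arm: Moves the arm, as the interface text tells. Its arguments: {"type":"object","properties":{"motion":{"type":"array"},"hand":{"type":"number"},"squeeze":{"type":"number"}},"required":["motion"]}

```bash
mkdir -p pics; ls; python3 - <<'E'
from cell import robot
import cv2,json
for n in("top","side"):
    c=robot.read_camera(n); cv2.imwrite(f"pics/{n}0.png",c["pixels"][:,:,::-1])
    print(n,{k:(v.tolist() if hasattr(v,'tolist') else v) for k,v in c.items() if k!="pixels"})
s=robot.observe(); print(s, robot.tip_extent)
E
```

```text
pics
top {'intrinsics': [[617.2968602354135, 0.0, 315.91446237522183], [0.0, 617.2968602354135, 235.035283445121], [0.0, 0.0, 1.0]], 'xyz': [0.4030309772990561, 0.0009514524256013249, 1.3152113121981517], 'rotation': [0.07963444160499455, -0.01172172050445619, -1.5688350560096147]}
side {'intrinsics': [[517.8280370470702, 0.0, 314.92052559391357], [0.0, 517.8280370470702, 248.80889960891759], [0.0, 0.0, 1.0]], 'xyz': [0.3639413246048762, -1.138756644780315, 0.6807041321410322], 'rotation': [1.0569756210119832, 0.01399874371087484, -0.12464391214817244]}
{'time': 0.1, 'qpos': array([-1.25303523e+00,  3.42655535e-01,  1.52491531e+00,  2.58517575e-05,
        1.27539704e+00, -1.46000057e-01]), 'qvel': array([ 0.00058416, -0.00308355, -0.00251216,  0.00043014, -0.00019166,
       -0.00038484]), 'joint_efforts': array([ 1.83265423e-03, -4.32003772e+01, -2.44693905e+01,  7.19611114e-02,
        5.26055612e-02, -3.62208482e-05]), 'tool_pos': array([ 0.23476115, -0.46921227,  0.24311531]), 'tool_rot': array([-3.14023566e+00, -2.24528812e-04,  4.63753456e-01]), 'contact_force': array([ 0.09731002, -0.28026424,  0.24455797]), 'torque': array([ 0.00708109,  0.00308599, -0.03924759]), 'grip_force': 0.0, 'opening': 0.09215474169893602} 0.017
```

View pics/top0.png

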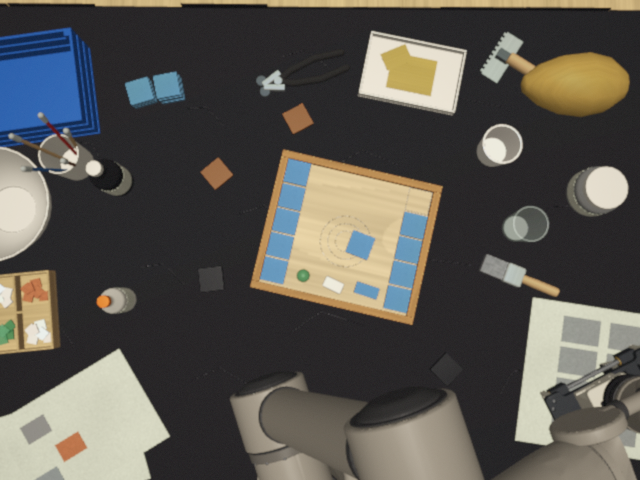

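View pics/side0.png

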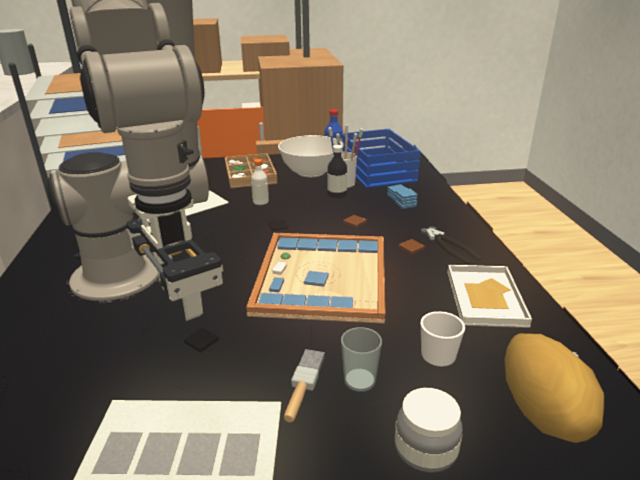

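The top view shows the framed panel, with corners near (285,152), (440,186), (411,322) and (252,287). The empty far corner is on the right, near (415,200). The loose square tile is at (360,245). The half tile (366,290), eraser (333,285) and nugget (303,275) are near it inside the frame. The black and brown squares lie off the panel.

```bash
cat > h.py <<'E'
import numpy as np, cv2
from cell import robot
from scipy.spatial.transform import Rotation as Ro
def cast(c,uv,z):
    uv=np.atleast_2d(np.asarray(uv,float)); K=np.array(c["intrinsics"])
    d=np.c_[(uv[:,0]-K[0,2])/K[0,0],-(uv[:,1]-K[1,2])/K[1,1],-np.ones(len(uv))]
    d=Ro.from_euler("xyz",c["rotation"]).apply(d); p=np.array(c["xyz"])
    return (p+d*((z-p[2])/d[:,2])[:,None])[:,:2]
def rects(c,z,lo,hi,amin):
    """mask in HSV, contours cast on plane z, metric min-area rect"""
    m=cv2.inRange(cv2.cvtColor(c["pixels"],cv2.COLOR_RGB2HSV),lo,hi)
    out=[]
    for k in cv2.findContours(m,cv2.RETR_EXTERNAL,cv2.CHAIN_APPROX_NONE)[0]:
        if cv2.contourArea(k)<amin: continue
        M=cv2.moments(k); uv=(M["m10"]/M["m00"],M["m01"]/M["m00"])
        r=cv2.minAreaRect((cast(c,k[:,0],z)*1000).astype(np.float32))
        out.append((np.round(uv,1),cast(c,uv,z)[0],np.round(r[1]),round(r[2],1),r))
    return out
BLUE=((98,90,60),(118,255,255))
E
python3 - <<'E'
from h import *
c=robot.read_camera("top")
for r in rects(c,.019,*BLUE,80):
    if 240<r[0][0]<450 and 140<r[0][1]<330: print("blue",*r[:4])
for r in rects(c,.025,(5,90,90),(17,255,255),300): print("wood",*r[:4], np.round(cv2.boxPoints(r[4])).tolist())
im=cv2.resize(c["pixels"][140:335,240:455,::-1],None,fx=3,fy=3,interpolation=cv2.INTER_CUBIC); cv2.imwrite("pics/c1.png",im)
E
```

```text
blue [397.  298.7] [ 0.37342311 -0.18397897] [47. 46.] 76.9
blue [366.3 290. ] [ 0.39142414 -0.11966512] [46. 20.] 71.7
blue [402.4 273.9] [ 0.42512802 -0.19587474] [47. 46.] 77.0
blue [273.5 269.8] [0.43321099 0.07460203] [48. 46.] 77.2
blue [407.9 249.5] [ 0.47653344 -0.20786193] [47. 46.] 77.0
blue [279.4 245.2] [0.48474955 0.06261684] [47. 46.] 76.4
blue [359.9 244.6] [ 0.4864858  -0.10669618] [46. 46.] 68.3
blue [413.3 225.2] [ 0.52792673 -0.21977607] [47. 46.] 77.0
blue [285.2 220.8] [0.53642919 0.05075652] [47. 46.] 76.3
blue [291.  196.7] [0.58768267 0.03882804] [47. 46.] 77.1
blue [296.7 172. ] [0.64063185 0.02697297] [47. 48.] 77.1
wood [ 70.7 446.1] [0.07425388 0.4834253 ] [37. 52.] 31.6 [[45.0, 496.0], [72.0, 451.0], [104.0, 471.0], [76.0, 516.0]]
wood [ 32.7 291. ] [0.38807009 0.57237537] [48. 59.] 6.5 [[363.0, 598.0], [369.0, 539.0], [418.0, 545.0], [411.0, 604.0]]
wood [216.4 173. ] [0.63677048 0.19634586] [51. 51.] 40.1 [[601.0, 199.0], [634.0, 161.0], [673.0, 194.0], [640.0, 232.0]]
wood [346.4 236.7] [ 0.50261785 -0.07802477] [348. 300.] 77.0 [[319.0, -214.0], [612.0, -282.0], [690.0, 58.0], [398.0, 125.0]]
wood [297.4 118.1] [0.75550169 0.02583335] [51. 51.] 28.7 [[721.0, 36.0], [745.0, -9.0], [790.0, 16.0], [766.0, 60.0]]
```

View pics/c1.png

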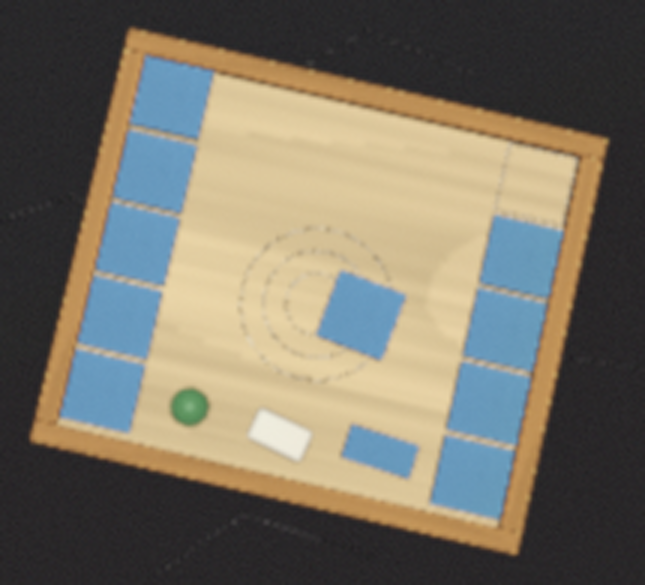

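The loose tile is the only full square lying in the open field. It shows at (355,315) in the crop, which is top-view pixel (360,245). The glued tiles are in the columns against the end rails, and the pencilled empty corner is at top right.

I put the panel centre at about (0.5043, -0.0781) with yaw about -0.226. The tile is at panel (-11, -32) mm and turned about -9°. I'll close the fingers into a 38 mm wide pusher and go behind it.

Request:
step_arm(
  motion=[
    [[0.58,-0.41,0.2],0.07],
    [[1.17,-0.81,0.4],0.14],
    [[1.75,-1.22,0.6],0.21],
    [[2.33,-1.62,0.8],0.28],
    [[2.91,-2.03,1.0],0.35],
    [[3.5,-2.44,1.2],0.41],
    [[4.08,-2.84,1.4],0.48],
    [[4.66,-3.25,1.6],0.55],
    [[5.24,-3.65,1.8],0.62],
    [[5.83,-4.06,2.0],0.69],
  ],
  hand=255,
  squeeze=10,
)

```text
time: 1.4
tool_pos: [0.4393, -0.0939, 0.1233]
tool_rot: [3.141, -0.0, -0.229]
contact_force: [0.4, -1.2, 0.0]
opening: 0.0011
grip_force: 0.0
```

Request:
step_arm(
  motion=[
    [[0,0,0],0],
    [[0,0,0],0],
    [[0,0,0],0],
    [[0,0,0],0],
  ],
)

```text
time: 1.9
tool_pos: [0.4386, -0.0961, 0.124]
tool_rot: [3.141, -0.001, -0.228]
contact_force: [-0.3, -0.1, 0.3]
opening: 0.0009
grip_force: 0.0
```

```bash
cat >> h.py <<'E'
C=np.array([.5043,-.0781]); YAW=-.226
RP=np.array([[np.cos(YAW),-np.sin(YAW)],[np.sin(YAW),np.cos(YAW)]])
P=lambda w:(np.asarray(w)[:2]-C)@RP*1000   # world -> panel mm
def st():
    s=robot.observe(); t=s["tool_pos"]
    print("t",round(s["time"],2),"panel xy",P(t).round(1),"z",round(t[2]*1000,1),"yaw err",round(s["tool_rot"][2]-YAW,4),"rp",s["tool_rot"][:2].round(3),"F",s["contact_force"].round(1),"open",round(s["opening"],4))
def tiles():
    c=robot.read_camera("top")
    for r in rects(c,.019,*BLUE,60):
        p=P(r[1])
        if abs(p[0])<140 and abs(p[1])<115 or (p[0]>85 and p[1]<0 and abs(p[1])<170 and p[0]<140): print("blue",p.round(1),r[2],"ang",round((r[3]-np.degrees(YAW))%90,1))
    return c
E
python3 -c "
from h import *
st();tiles()"
```

```text
t 1.9 panel xy [-60.  -32.3] z 124.0 yaw err -0.0016 rp [ 3.141e+00 -1.000e-03] F [-0.3 -0.1  0.3] open 0.0009
blue [-103.1  -64.8] [46. 16.] ang 84.6
```

Request:
step_arm(
  motion=[
    [[0,0,0.3],0],
    [[0,0,0.6],0],
    [[0,0,0.9],0],
    [[0,0,1.15],0],
    [[0,0,1.35],0],
    [[0,0,1.48],0],
    [[0,0,1.55],0],
    [[0,0,1.55],0],
  ],
)

```text
time: 2.95
tool_pos: [0.4388, -0.0952, 0.0307]
tool_rot: [3.142, 0.0, -0.226]
contact_force: [0.2, 0.3, -0.0]
opening: 0.0006
grip_force: 0.0
```

```bash
python3 -c "
from h import *
st();tiles()
c=robot.read_camera('side')['pixels'][220:330,240:400,::-1]
cv2.imwrite('pics/s1.png',cv2.resize(c,None,fx=4,fy=4,interpolation=cv2.INTER_CUBIC))"
```

```text
t 2.95 panel xy [-60.  -31.4] z 30.7 yaw err -0.0002 rp [3.142 0.   ] F [ 0.2  0.3 -0. ] open 0.0006
```

View pics/s1.png

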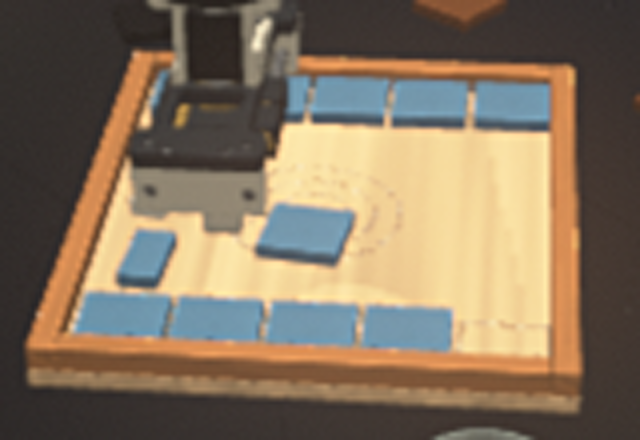

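The side crop shows the closed fingertips at (235,215), just behind the loose tile at (310,235). The half tile at (148,258) is clear of them. I'll push toward the far rail.

Request:
step_arm(
  motion=[
    [[0.1,0,0],0],
    [[0.2,0,0],0],
    [[0.3,0,0],0],
    [[0.4,0,0],0],
    [[0.5,0,0],0],
    [[0.6,0,0],0],
    [[0.7,0,0],0],
    [[0.8,0,0],0],
    [[0.9,0,0],0],
    [[1.0,0,0],0],
  ],
)

```text
time: 4.3
tool_pos: [0.4976, -0.1088, 0.0307]
tool_rot: [3.142, -0.0, -0.226]
contact_force: [-0.2, 0.6, -0.4]
opening: 0.0006
grip_force: 0.2
```

Request:
step_arm(
  motion=[
    [[0.1,0,0],0],
    [[0.2,0,0],0],
    [[0.3,0,0],0],
    [[0.4,0,0],0],
    [[0.5,0,0],0],
    [[0.6,0,0],0],
    [[0.7,0,0],0],
    [[0.8,0,0],0],
    [[0.9,0,0],0],
    [[1.0,0,0],0],
  ],
)

```text
time: 5.55
tool_pos: [0.5561, -0.1222, 0.0307]
tool_rot: [3.142, 0.0, -0.226]
contact_force: [-0.4, -0.1, -0.9]
opening: 0.0005
grip_force: 0.2
```

```bash
python3 -c "
from h import *
st();tiles()
c=robot.read_camera('side')
for r in rects(c,.019,*BLUE,60):
    if r[0][0]<400 and r[0][1]>235: print(r[0],P(r[1]).round(1),r[2],round((r[3]-np.degrees(YAW))%90,1))
c=c['pixels'][220:330,240:400,::-1]
cv2.imwrite('pics/s2.png',cv2.resize(c,None,fx=4,fy=4,interpolation=cv2.INTER_CUBIC))"
```

```text
t 5.55 panel xy [ 60.3 -31.4] z 30.7 yaw err -0.0002 rp [3.142 0.   ] F [-0.4 -0.1 -0.9] open 0.0005
```

View pics/s2.png

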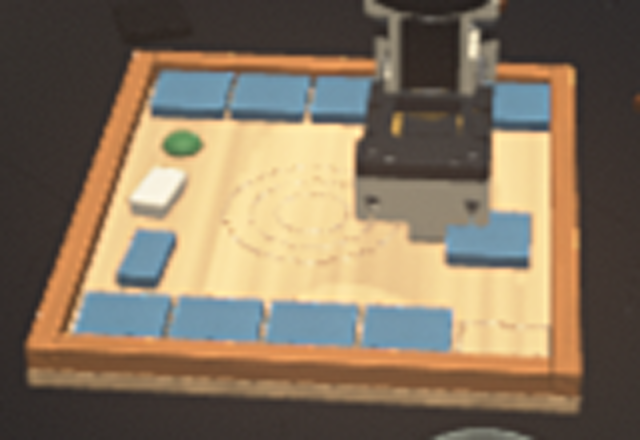

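The tile is square at (488,240) in the crop, about 15 mm short of the far rail. I'll finish the push gently.

Request:
step_arm(
  motion=[
    [[0.07,0,0],0],
    [[0.14,0,0],0],
    [[0.19,0,0],0],
    [[0.22,0,0],0],
    [[0.24,0,0],0],
    [[0.25,0,0],0],
    [[0.25,0,0],0],
    [[0.25,0,0],0],
  ],
)

```text
time: 6.65
tool_pos: [0.5685, -0.125, 0.0306]
tool_rot: [-3.142, 0.004, -0.226]
contact_force: [-6.9, 2.5, 4.8]
opening: 0.0006
grip_force: 3.6
```

```bash
python3 -c "
from h import *
st()"
```

```text
t 6.65 panel xy [ 73.  -31.3] z 30.6 yaw err -0.0 rp [-3.142  0.004] F [-6.9  2.5  4.8] open 0.0006
```

Request:
step_arm(
  motion=[
    [[-0.1,0,0],0],
    [[-0.25,0,0],0],
    [[-0.25,0,-0.4],0],
    [[-0.25,-0.3,-0.8],0],
    [[-0.25,-0.7,-0.8],0],
    [[0.0,-1.1,-0.8],0],
    [[0.3,-1.1,-0.8],0],
    [[0.56,-1.1,-0.8],0],
    [[0.56,-1.1,-0.8],0],
    [[0.56,-1.1,-0.8],0],
  ],
)

```text
time: 7.9
tool_pos: [0.617, -0.0686, 0.0785]
tool_rot: [3.142, 0.001, -0.226]
contact_force: [-0.6, 0.8, -0.7]
opening: 0.0004
grip_force: 0.0
```

```bash
python3 -c "
from h import *
st();c=tiles()
cv2.imwrite('pics/t3.png',cv2.resize(c['pixels'][140:335,240:455,::-1],None,fx=3,fy=3,interpolation=cv2.INTER_CUBIC))
c=robot.read_camera('side')
for r in rects(c,.019,*BLUE,60):
    if r[0][0]<400 and r[0][1]>235: print(r[0],P(r[1]).round(1),r[2],round((r[3]-np.degrees(YAW))%90,1))"
```

```text
t 7.9 panel xy [107.7  34.6] z 78.5 yaw err -0.0003 rp [3.142e+00 1.000e-03] F [-0.6  0.8 -0.7] open 0.0004
blue [-101.2  -75.4] [27. 20.] ang 84.6
blue [126.  -20.3] [30. 17.] ang 84.5
```

View pics/t3.png

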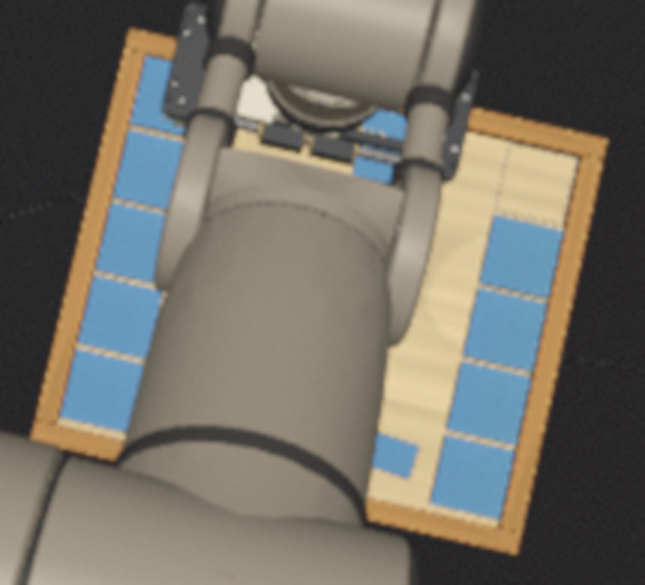

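The tile is against the far rail but mostly hidden by the arm, with only part of it visible at (375,150). I'll confirm it from the side camera with a wider colour mask.

```bash
cat >> h.py <<'E'
def side():
    c=robot.read_camera('side')
    for r in rects(c,.019,(90,60,40),(125,255,255),60):
        p=P(r[1])
        if abs(p[0])<145 and abs(p[1])<165: print("side",r[0],p.round(1),r[2],round((r[3]-np.degrees(YAW))%90,1))
    return c
E
python3 -c "
from h import *
c=side();cv2.imwrite('pics/s3.png',cv2.resize(c['pixels'][220:330,240:400,::-1],None,fx=4,fy=4,interpolation=cv2.INTER_CUBIC))"
```

```text
side [341.2 301.6] [  54.7 -130.3] [34. 47.] 4.6
side [317.6 300.5] [   2.4 -130.3] [34. 46.] 4.6
side [294.2 299.4] [ -49.9 -130.1] [35. 48.] 4.6
side [270.8 298.3] [-102.4 -130.3] [35. 48.] 4.6
side [276.1 284.1] [-100.   -72.7] [53. 23.] 86.0
side [366.6 278.8] [108.9 -33. ] [48. 46.] 87.1
side [346.4 244.9] [ 53.6 127.7] [55. 44.] 1.9
side [327. 244.] [  2.3 128.5] [55. 46.] 0.8
side [307.4 243.5] [-49.7 127.5] [55. 46.] 0.4
side [287.7 242.8] [-102.6  127.5] [56. 47.] 1.4
```

View pics/s3.png

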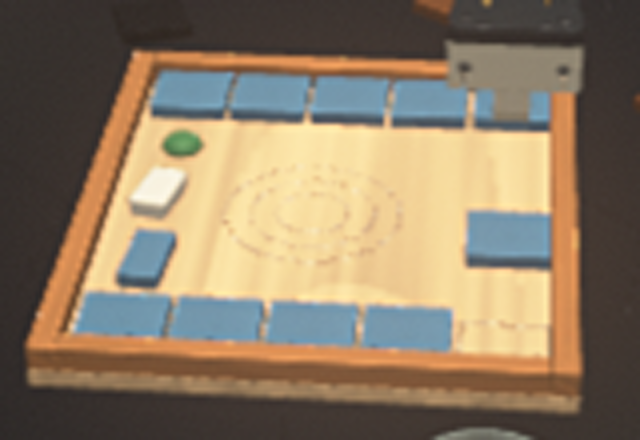

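The side crop shows the tile flush along the far rail at (510,240), in panel (109, -33) mm. The tool is clear on its left. Next I'll descend and slide the tile along the rail.

Request:
step_arm(
  motion=[
    [[0,0,0.3],0],
    [[0,0,0.55],0],
    [[0,0,0.72],0],
    [[0,0,0.79],0],
    [[0,0,0.79],0],
    [[0,0.1,0.79],0],
    [[0,0.2,0.79],0],
    [[0,0.3,0.79],0],
    [[0,0.4,0.79],0],
    [[0,0.5,0.79],0],
  ],
)

```text
time: 9.3
tool_pos: [0.6111, -0.0984, 0.0314]
tool_rot: [-3.142, -0.0, -0.226]
contact_force: [0.9, 0.3, -0.3]
opening: 0.0001
grip_force: 0.3
```

Request:
step_arm(
  motion=[
    [[0,0.1,0],0],
    [[0,0.2,0],0],
    [[0,0.3,0],0],
    [[0,0.4,0],0],
    [[0,0.5,0],0],
    [[0,0.6,0],0],
    [[0,0.7,0],0],
    [[0,0.7,0],0],
  ],
)

```text
time: 10.3
tool_pos: [0.6016, -0.1395, 0.0313]
tool_rot: [3.141, -0.0, -0.227]
contact_force: [-0.0, 0.3, -0.3]
opening: 0.0006
grip_force: 0.0
```

```bash
python3 -c "
from h import *
st();c=side();cv2.imwrite('pics/s4.png',cv2.resize(c['pixels'][220:330,240:400,::-1],None,fx=4,fy=4,interpolation=cv2.INTER_CUBIC))"
```

```text
t 10.3 panel xy [108.6 -38. ] z 31.3 yaw err -0.0009 rp [ 3.141 -0.   ] F [-0.   0.3 -0.3] open 0.0006
side [341.3 301.6] [  54.7 -130.2] [34. 47.] 4.6
side [317.6 300.5] [   2.5 -130.1] [34. 46.] 4.6
side [294.2 299.3] [ -49.7 -130. ] [35. 48.] 4.6
side [270.8 298.3] [-102.3 -130.2] [35. 49.] 4.6
side [366.4 289.6] [109.  -78.3] [55. 45.] 89.9
side [276.1 284.1] [-100.1  -72.5] [53. 23.] 86.0
side [345.4 244.9] [ 50.8 127.3] [57. 38.] 0.0
side [326.8 244.3] [  2.  126.9] [55. 46.] 0.8
side [307.3 243.5] [-49.9 127.2] [55. 46.] 0.4
side [287.7 242.8] [-102.5  127.2] [55. 49.] 4.3
```

View pics/s4.png

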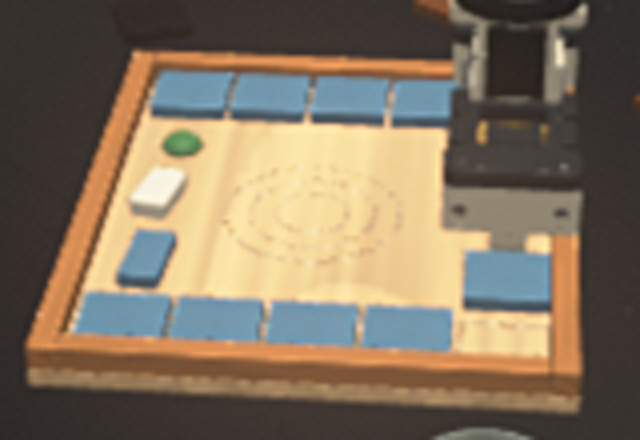

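The tile, at (508,278) in the crop, is still flush with the rail and lined up with the corner. About 51 mm remain.

Request:
step_arm(
  motion=[
    [[0,0.1,0],0],
    [[0,0.2,0],0],
    [[0,0.3,0],0],
    [[0,0.4,0],0],
    [[0,0.5,0],0],
    [[0,0.58,0],0],
    [[0,0.65,0],0],
    [[0,0.71,0],0],
    [[0,0.76,0],0],
    [[0,0.79,0],0],
  ],
)

```text
time: 11.6
tool_pos: [0.5911, -0.1852, 0.0313]
tool_rot: [3.142, -0.0, -0.226]
contact_force: [0.5, 1.1, 0.3]
opening: 0.0004
grip_force: 0.2
```

Request:
step_arm(
  motion=[
    [[0,0.02,0],0],
    [[0,0.04,0],0],
    [[0,0.06,0],0],
    [[0,0.07,0],0],
    [[0,0.08,0],0],
    [[0,0.09,0],0],
    [[0,0.09,0],0],
  ],
)

```text
time: 12.48
tool_pos: [0.5899, -0.1904, 0.0313]
tool_rot: [3.141, -0.0, -0.226]
contact_force: [-0.1, 0.7, 1.0]
opening: 0.0003
grip_force: 0.1
```

```bash
python3 -c "
from h import *
st();side()"
```

```text
t 12.47 panel xy [108.6 -90.2] z 31.3 yaw err -0.0002 rp [ 3.141 -0.   ] F [-0.1  0.7  1. ] open 0.0003
side [341.3 301.6] [  54.7 -130.2] [34. 47.] 4.6
side [317.6 300.5] [   2.5 -130.1] [34. 46.] 4.6
side [366.2 301.7] [ 109.2 -126.2] [48. 48.] 88.9
side [294.2 299.3] [ -49.7 -130. ] [35. 48.] 4.6
side [270.8 298.3] [-102.3 -130.2] [35. 49.] 4.6
side [276.1 284.1] [-100.1  -72.5] [53. 23.] 86.0
side [344.9 245. ] [ 49.7 126.6] [57. 35.] 0.0
side [326.8 244.3] [  2.  126.9] [55. 46.] 0.8
side [307.4 243.6] [-49.7 126.9] [55. 46.] 0.4
side [287.7 242.8] [-102.6  127.5] [56. 47.] 1.4
```

Request:
step_arm(
  motion=[
    [[0,0.02,0],0],
    [[0,0.04,0],0],
    [[0,0.05,0],0],
    [[0,0.06,0],0],
    [[0,0.07,0],0],
    [[0,0.07,0],0],
  ],
)

```text
time: 13.28
tool_pos: [0.5889, -0.1945, 0.0313]
tool_rot: [3.141, -0.0, -0.226]
contact_force: [-0.6, -0.7, 0.7]
opening: 0.0007
grip_force: 0.1
```

Request:
step_arm(
  motion=[
    [[0,0.01,0],0],
    [[0,0.02,0],0],
    [[0,0.03,0],0],
    [[0,0.04,0],0],
    [[0,0.05,0],0],
    [[0,0.05,0],0],
  ],
)

```text
time: 14.02
tool_pos: [0.5883, -0.1974, 0.0313]
tool_rot: [3.141, -0.0, -0.226]
contact_force: [0.4, 0.4, -0.2]
opening: 0.0005
grip_force: 0.2
```

```bash
python3 -c "
from h import *
st();c=side();tiles();cv2.imwrite('pics/s5.png',cv2.resize(c['pixels'][255:330,320:400,::-1],None,fx=7,fy=7,interpolation=cv2.INTER_CUBIC))"
```

```text
t 14.03 panel xy [108.6 -97.5] z 31.3 yaw err -0.0003 rp [ 3.141 -0.   ] F [ 0.4  0.4 -0.2] open 0.0005
side [366.3 302.6] [ 109.6 -129.3] [40. 47.] 89.2
side [341.3 301.6] [  54.7 -130.2] [34. 47.] 4.6
side [317.6 300.5] [   2.4 -130.1] [34. 46.] 4.6
side [294.2 299.3] [ -49.7 -130. ] [35. 48.] 4.6
side [270.8 298.3] [-102.3 -130.2] [35. 49.] 4.6
side [276.1 284.1] [-100.1  -72.5] [53. 23.] 86.0
side [345. 245.] [ 49.8 126.9] [57. 35.] 0.0
side [326.8 244.3] [  2.  126.9] [55. 46.] 0.8
side [307.4 243.6] [-49.7 126.9] [55. 46.] 0.4
side [287.7 242.7] [-102.5  127.6] [56. 47.] 1.4
```

View pics/s5.png

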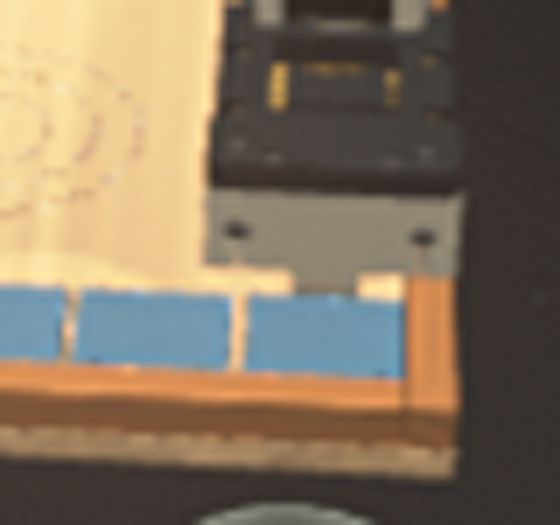

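The tile is in the corner at (325,335) in the crop, but its edge is not yet level with the glued column at (155,328). The finger pads are narrower than I assumed. I'll keep going until it makes contact.

Request:
step_arm(
  motion=[
    [[0,0.01,0],0],
    [[0,0.02,0],0],
    [[0,0.03,0],0],
    [[0,0.04,0],0],
    [[0,0.05,0],0],
    [[0,0.05,0],0],
  ],
)

```text
time: 14.88
tool_pos: [0.5877, -0.1995, 0.0313]
tool_rot: [-3.141, 0.0, -0.226]
contact_force: [0.6, 3.7, 0.3]
opening: 0.0007
grip_force: 2.0
```

Contact force is building at about 4 N, which means the end rail. One small press more, then back off and lift away.

Request:
step_arm(
  motion=[
    [[0,0.01,0],0],
    [[0,0.02,0],0],
    [[0,0.03,0],0],
    [[0,0.03,0],0],
    [[0,0.03,0],0],
  ],
)

```text
time: 15.5
tool_pos: [0.5876, -0.1998, 0.0313]
tool_rot: [-3.139, 0.0, -0.226]
contact_force: [3.3, 11.0, 1.3]
opening: 0.0006
grip_force: 4.2
```

Request:
step_arm(
  motion=[
    [[0,-0.1,0],0],
    [[0,-0.3,0],0],
    [[0,-0.3,-0.4],0],
    [[0,-0.3,-0.8],0],
    [[0,-0.5,-1.5],0],
    [[0,-1.2,-2.0],0],
    [[0,-2.0,-2.0],0],
    [[0,-2.8,-2.0],0],
    [[0,-3.2,-2.0],0],
    [[0,-3.2,-2.0],0],
  ],
)

```text
time: 16.75
tool_pos: [0.6303, -0.0129, 0.1512]
tool_rot: [3.141, -0.0, -0.223]
contact_force: [0.3, 0.0, -0.1]
opening: 0.0002
grip_force: 0.0
```

```bash
python3 -c "
from h import *
st();c=side();c=tiles();cv2.imwrite('pics/t5.png',cv2.resize(c['pixels'][140:335,240:455,::-1],None,fx=3,fy=3,interpolation=cv2.INTER_CUBIC))"
```

```text
t 16.75 panel xy [108.2  91.8] z 151.2 yaw err 0.0028 rp [ 3.141 -0.   ] F [ 0.3  0.  -0.1] open 0.0002
side [365.9 302.9] [ 108.7 -130.5] [37. 45.] 1.8
side [341.3 301.7] [  54.7 -130.4] [34. 47.] 4.6
side [317.5 300.6] [   2.2 -130.5] [34. 46.] 4.6
side [294.2 299.4] [ -49.9 -130.1] [35. 48.] 4.6
side [270.8 298.3] [-102.3 -130.2] [35. 49.] 4.6
side [276.1 284. ] [-100.1  -72.2] [53. 23.] 86.0
side [367.7 245.6] [109.4 128.2] [54. 45.] 1.5
side [346.9 244.6] [ 54.8 129.3] [54. 46.] 87.9
side [327. 244.] [  2.3 128.5] [55. 46.] 0.8
side [307.4 243.5] [-49.8 127.6] [49. 47.] 4.3
side [287.7 242.8] [-102.6  127.5] [56. 47.] 1.4
blue [-100.7  -65.8] [46. 20.] ang 84.6
blue [ 109.  -133.1] [47. 47.] ang 0.2
```

View pics/t5.png

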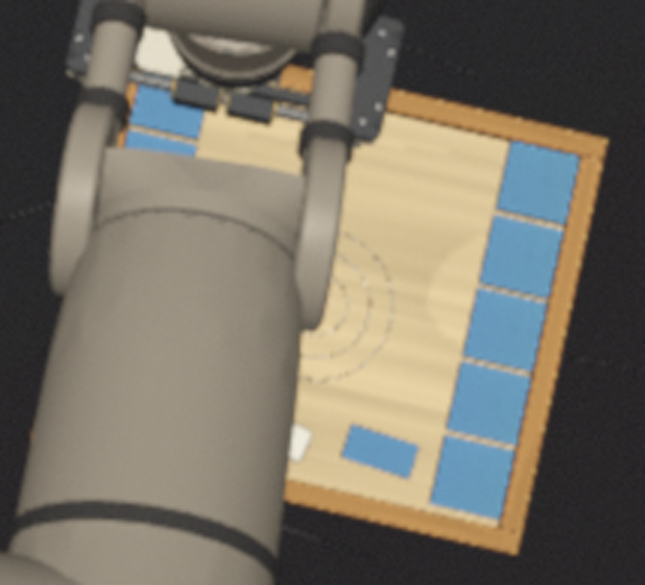

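The tile sits in the corner at (543,180) in the crop. It measures panel (109.0, -133.1) mm and 0.2° off square, and the hand is clear of it.

```bash
python3 -c "
from cell import robot
print(robot.hand_in())"
```

```text
the job is handed in; nothing more can be done
None
```

I pushed the tile flat to the far rail, slid it along into the right-hand far corner and took the hand clear. It measured within about 1 mm and 0.2° of the pocket, and I handed the job in at about 17 s; no verdict was returned.

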